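# Lock the grinder's tooling arm with its ratchet lever

### The job

Push the tooling arm gently home into the grinder's receiver until its collar bears on the tube, then clamp it with the ratchet lever: turn the red-handled lever clockwise, and each time it runs out of swing lift it off its teeth, swing it back, let it drop in and turn again, until the arm is held firm (about 13 N at the grip) but not overtightened. Finally lift the lever, park it back by its rear stop, away from the belt, dropped into its teeth with the clamp still tight, and let go; leave the other things on the bench alone.

Things in the scene. Friction and masses are not known exactly. Their poses are not given: they have to be found in the camera images.
- receiver: white belt-grinder receiver, fixed to the bench, place and heading vary: a square tube 120 long (its y), 62 wide (x), 78 high on a 130 x 150 plate. Origin on the bench under the lever's vertical axis. x and y level; y runs along the tube to the grinder's wheels and belt (white chassis from 110 to 310 in +y, -50 to +150 in x, up to 190 high).
- tool_arm: tooling arm: 38 mm square steel bar in the tube, with an aluminium collar and, at its outer (-y) end, a work rest. Same axes as the receiver. Slides along the receiver's y with about 4 N of drag; pushed in +y it is home when the collar bears on the tube's end, where it stops hard. Keep the push under 35 N.
- push_face (a point): centre of the outer face of the arm's flat end plate (60 wide, from 18 to 84 above the bench), facing the receiver's -y; 50 above the bench. Push here, in +y. The work rest (90 wide, top 90 above the bench) lies inward of this face; clear bench outward of it.
- collar (a point): centre of the collar's inner (+y) face. In the receiver's frame its y is -0.060 when the arm is home and less when it is pulled out.
- lever_axis (a point): a point on the lever's vertical axis, 113 above the bench, in the middle of the lever's hub (62 mm diameter). It does not move.
- knob (a point): centre of the lever's upright red grip, a plain cylinder 24 in diameter, 52 high, 90 mm out from the axis on a black arm (16 wide, top 119 above the bench). Seated, this point is 146 and the grip's top 172 above the bench. Pinch from above; the grip revolves freely on the arm.
- lever (a joint): swing of the clamping lever, rad, about the vertical axis; grows clockwise seen from above, which tightens when the teeth are engaged. At 0 it points along the receiver's -x; stops at -0.75 (rear, away from the belt) and +0.75 (forward, belt side). Lifted off its teeth it swings freely and leaves the screw where it is.
- hub_lift (a joint): height of the lever on its serrations, m: 0 seated (teeth engaged), 0.012 fully lifted, clear above 0.006. Spring and weight press it down: lifting takes about 9 N at first, 12 N at the top. 18 teeth (0.35 rad apart) with about 0.12 rad of play; let down tooth on tooth it stands at about 0.0055 until swung a little and drops in.
- plunger: brass plunger hidden in the tube, driven down on to the bar by the screw, which keeps its place when let go. Sideways push on the grip to turn the screw: 5 to 8 N while it runs free; once on the bar it grows by about 1 N per 0.1 rad: 11 N is just firm, 12 to 14 N right, 20 N overtight (held still it reads 1 to 3 N less than moving). The turn needed varies and exceeds the first sweep.
- blank: flat bare-steel knife blank, 230 x 34 x 5, lying on the bench; origin under its blade; a bystander, to be left alone
- wrench: 170 mm open-ended steel wrench lying flat; a bystander, to be left alone
- brush: 180 mm bench brush lying flat; a bystander, to be left alone
- spare_wheel: aluminium contact wheel, 72 mm diameter, 32 high, lying flat; a bystander, to be left alone
- bolt_jar: amber jar, 64 mm diameter, 85 high; a bystander, to be left alone
- push_block: light wooden block, 110 x 45 x 40; a bystander, to be left alone

How it is judged:
By the outcome, as a careful person would: the job done as asked, in the order asked, and still so for the second after the job is handed in, with the robot touching nothing.
It also fails if it takes over 72 s, if anything falls off the work surface, if the arm or the gripper's body presses on something with over 40 N, if the wrist force passes 120 N, or if a joint passes its speed limit or range.

### The arm

A 7-joint arm with a two-finger parallel gripper is mounted at the origin on the work surface. World frame = base frame: x ahead of the robot, y to its left, z up, the work surface at z = 0. Lengths are in mm, angles in rad, forces in N, time in s.
With the tool pointing down it reaches from about 350 to 775 mm from the base axis. Payload 3.1 kg.
Tool frame: the origin (TCP) lies at the very end of the fingers, on their centre line; the grasp point (between the pads) lies 19 mm behind it; z points along the fingers, x is the direction in which the jaws open and shut, and the axes are right-handed (so a half turn about z gives the same grasp; the last joint's range is limited). The gripper opens to 85 mm and grips with 20 to 120 N. Pads are 22 mm wide; open, the fingers measure 114 mm over their backs; the gripper's body (76 mm by 85 mm) begins 54 mm behind the grasp point. The pads swing forward as they close: fully open they stand 13 mm farther back than shut.
Start: joints at [1.211, 0.311, 0.014, 1.512, -0.004, 1.319, -0.027], TCP at [171.895, -522.465, 211.104] pointing down, gripper open.
Joint ranges: [-2.7, 2.7], [-0.3, 1.91], [-1.27, 1.3], [0.12, 2.57], [-1.44, 4.58], [0.2, 2.03], [-3.05, 3.05]. Speed limits (rad/s): [2.79, 2.79, 3.14, 3.14, 3.14, 3.14, 3.14].

### API

Orientations are given as a 3x3 rotation matrix whose columns are the frame's x, y, z axes.
In Python, from station import bot gives the robot as it stands.
- The arm moves only by the tool jog_arm, never from a script. Its argument "plan" is a list of rows, each a list of 7 numbers: the shift along the tool's x, y, z in cm, then the turn, a rotation vector about the tool's x, y, z in degrees, then the opening, from -1 (shut) to 1 (fully open), so that 0 is half open. A call has 1 to 12 rows; each row is the pose to reach, as a shift and turn from the pose measured when the call began, along the tool's axes at that moment; what a row does not reach only later rows make up. A row lasts 1/10 s, in which the tool goes at most 50 mm and 8.59 degrees, less where a joint would pass 70% of its speed; a pose out of reach is approached as far as the arm can. A call with a gripper value outside its range is refused whole. The fingers move at their own pace and stop on an object; "squeeze" is the grip in N (left out, the last holds). Time passes only in rows, so rows that repeat a pose let the fingers close. It gives the time, the measured TCP pose, the force and the opening at its end, in the units of the state.
- bot.state(): the state, without advancing time (a new reading comes with each control period).
- bot.capture(name): name is "side" or "top"; returns (picture, depth): 400x640x3 uint8, red, green, blue; 400x640 float32, mm along the optical axis (not along the pixel's ray), 0 where there is no reading.
- bot.get_calibration(name): a dict with "fovy" (degrees; the focal length in pixels is half the picture's height over the tangent of half this angle, whatever the lens; pixels are square), "cx", "cy" (the principal point, pixels), "cam_to_world" (4x4, takes a point from camera to world coordinates). Camera axes: x right, y down, z forward; pixel columns grow to the right and rows downward; lengths in mm; the calibration is good to about 2 mm. A picture is of the moment at which its call begins. get_calibration takes no time and is no camera call.
- bot.sign_off(): hands the job in, once; it reports no verdict.
Trained networks look in the newest picture that a camera, given by its name, has taken for a name from the list of things; names that differ only in an ending like _2 or _b are one class to them, and where a whole thing is asked for, a point or a joint stands for the part that bears it (a point fixed in the world has none). Each returns a list of dicts, best first, with "confidence" (0 to 1); they miss things now and then, are a little off and sometimes report something else, mostly with a low value. They report only what shows in the picture. A call takes as long as a camera call.
- bot.spot_in(camera, query): "position" ([row, column] in pixels, amid what is visible of it).
- bot.outline_of(camera, query): "mask" (400x640 bool, what is visible of it) and "position" ([row, column] in pixels, amid what is visible of it).
- bot.mark_of(camera, query): "position" ([row, column] in pixels: a listed point, or the origin of a listed thing).
The state is a dict: "clock": time; "joints": joint angles; "qd": joint speeds; "joint_efforts": joint torques, N m; "tool_pos": TCP position; "tcp_rot": TCP orientation; "wrist_force": force on the tool from outside, world axes, zero at the start; "wrist_torque": the same for the moment, N m; "gripper_width": finger opening in mm.
Only numpy, scipy, OpenCV 4.12 (cv2) and the standard library are available. Lean on these libraries where they do the work, as an engineer would, in place of code of your own. Each camera call takes 0.05 s, during which the arm holds its last target.

## Working session

There is one attempt and no reset: what is moved stays moved. The work goes in short steps, Python scripts to look and compute and a tool call to move; the robot and the scene stay as the last step left them, time stands still between calls to the robot, and variables do not carry over. Pictures are saved under pics/ and viewed, and the job is handed in when it is done.

Besides the shell and the picture viewer there is one more tool, called after ">>>" by a JSON object that holds its "api" and its "payload". jog_arm: Moves the arm, as the interface text tells. Its arguments: {"type":"object","properties":{"plan":{"type":"array","items":{"type":"array","items":{"type":"number"}}},"squeeze":{"type":"number"}},"required":["plan"]}

```bash
ls; mkdir -p pics; cat > h.py <<'E'
import numpy as np, cv2
from station import bot
def px2w(cam,r,c,d):
    k=bot.get_calibration(cam); f=200/np.tan(np.radians(k["fovy"])/2)
    T=np.array(k["cam_to_world"]); p=np.array([(c-k["cx"])/f*d,(r-k["cy"])/f*d,d,1]); return (T@p)[:3]
def ray(cam,r,c,z):
    o=px2w(cam,r,c,0);p=px2w(cam,r,c,1000.);t=(z-o[2])/(p[2]-o[2]);return o+t*(p-o)
def save(cam,name):
    im,d=bot.capture(cam); cv2.imwrite(f"pics/{name}.png",im[:,:,::-1]); return im,d
E
python3 - <<'E'
from h import *
for cam in("side","top"):
    im,d=save(cam,cam+"0"); k=bot.get_calibration(cam); print(cam,k["fovy"],k["cx"],k["cy"],np.round(k["cam_to_world"],3).tolist())
    for q in("push_face","collar","lever_axis","knob","receiver"):
        m=bot.mark_of(cam,q)[:2]
        for x in m:
            r,c=x["position"]; dd=d[int(round(r)),int(round(c))]
            z={"push_face":50,"collar":50,"lever_axis":113,"knob":146,"receiver":0}[q]
            print(cam,q,round(x["confidence"],2),round(r,1),round(c,1),dd,np.round(px2w(cam,r,c,dd),1),np.round(ray(cam,r,c,z),1))
s=bot.state();print(s)
E
```

```text
pics
side 47.39680905163185 324.82373150330494 201.2199898605271 [[-0.904, -0.288, 0.317, 69.838], [-0.428, 0.627, -0.651, 752.476], [-0.011, -0.724, -0.69, 971.126], [0.0, 0.0, 0.0, 1.0]]
side push_face 0.56 180.6 275.0 1345.1096 [646.4 -98.4  88.9] [ 671.8 -136.    50. ]
side collar 0.82 215.9 260.0 1213.7144 [599.1  60.8 107.5] [634.4  14.7  50. ]
side collar 0.31 158.3 374.8 1506.6881 [ 438.5 -388.    32.6] [ 431.7 -366.9   50. ]
side lever_axis 0.91 220.6 247.9 1167.5063 [603.5 107.9 132. ] [615.6  93.3 113. ]
side knob 0.53 219.6 279.6 1128.6667 [515.5  94.2 160.8] [523.7  82.2 146. ]
side knob 0.5 242.5 256.9 1184.8798 [573.9 124.   78. ] [535.6 171.8 146. ]
side receiver 0.69 250.1 256.1 1184.2568 [569.9 137.6  64.2] [605.3  94.1   0. ]
top 43.22088664120557 324.8473903950457 202.36269657746317 [[-0.015, -0.995, 0.102, 335.373], [-1.0, 0.016, 0.01, -78.206], [-0.011, -0.102, -0.995, 1384.218], [0.0, 0.0, 0.0, 1.0]]
top collar 0.87 143.4 297.3 1329.9144 [626.6   4.8  77.9] [632.9   6.6  50. ]
top collar 0.53 269.1 197.1 1357.875 [300.5 281.4  19.1] [301.3 273.3  50. ]
top leve
[... 372 characters left out ...]
7.29511588e-05, -1.11547481e-04, -6.17596501e-04, -3.77500197e-04,
       -7.81711279e-04,  1.06537037e-03, -2.52600509e-03]), 'joint_efforts': array([-3.67716302e-04, -3.79580033e+01,  1.45623051e-01, -2.30739212e+01,
        1.22747401e-02,  2.29648977e-03,  5.02009996e-06]), 'tool_pos': array([ 171.88585991, -522.48234709,  211.13068472]), 'tcp_rot': array([[ 3.12557113e-01, -9.49898969e-01, -2.29288647e-05],
       [-9.49898965e-01, -3.12557109e-01, -9.40884167e-05],
       [ 8.22079103e-05,  5.11881088e-05, -9.99999995e-01]]), 'wrist_force': array([ 1.07545301, -0.1094    , -0.03109736]), 'wrist_torque': array([-0.05381254,  0.00469057,  0.02852991]), 'gripper_width': 85.22068447710572}
```

View pics/side0.png

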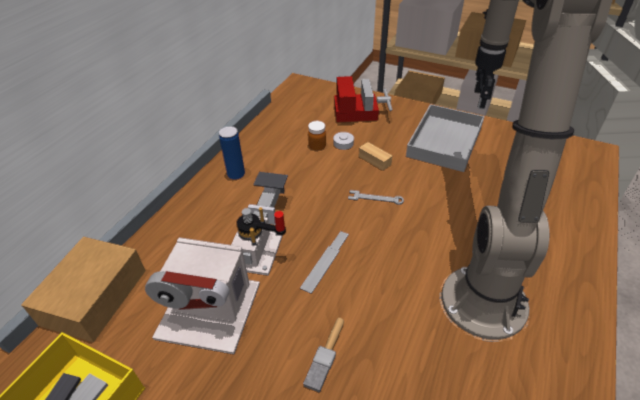

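View pics/top0.png

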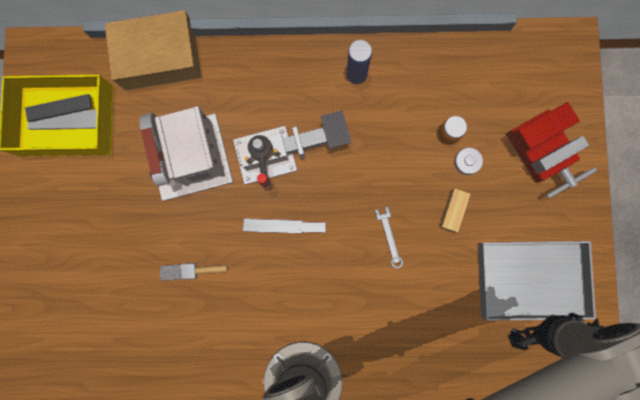

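The side and top views show the receiver with the lever at top (262,150), the work rest at (335,130), and a red knob at about (263,179). Next I'll measure the geometry from depth.

```bash
cat >> h.py <<'E'
def cloud(cam,d):
    k=bot.get_calibration(cam); f=200/np.tan(np.radians(k["fovy"])/2); T=np.array(k["cam_to_world"])
    c,r=np.meshgrid(np.arange(640),np.arange(400))
    P=np.stack([(c-k["cx"])/f*d,(r-k["cy"])/f*d,d],-1)
    return P@T[:3,:3].T+T[:3,3]
E
python3 - <<'E'
from h import *
im,d=bot.capture("top"); W=cloud("top",d)
cv2.imwrite("pics/top1.png",cv2.resize(im[90:220,140:370,::-1],(736,416),interpolation=cv2.INTER_CUBIC))
np.save("W.npy",W)
for q in("knob","receiver","tool_arm","lever"):
    for x in bot.outline_of("top",q)[:2]:
        m=x["mask"]; z=W[m]; print(q,round(x["confidence"],2),m.sum(),np.round(x["position"],1),np.round(np.median(z,0),1),np.round(np.percentile(z,[5,95],axis=0),1).tolist())
        if x["confidence"]>.5: np.save(f"m_{q}.npy",m)
for q in("push_face","receiver"):
    for x in bot.mark_of("top",q)[:2]: print(q,x)
# bench z
print("bench",np.median(W[240:260,260:340].reshape(-1,3),0))
print("height rows 100..190 step6, cols 230..354 step 6")
for r in range(104,190,5): print(r,[int(W[r,c,2]) for c in range(232,356,5)])
E
```

```text
receiver 0.86 10215 [148.7 209.9] [606.5 234.2 111.4] [[522.0, -85.5, 9.8], [686.5, 359.8, 185.9]]
tool_arm 0.62 1611 [135.  321.4] [644.3 -63.1  76.9] [[610.3, -118.6, 45.4], [695.9, 34.8, 93.5]]
lever 0.59 596 [152.  264.8] [591.8  92.1 119.7] [[513.0, 75.2, 113.5], [630.1, 124.0, 172.2]]
receiver {'position': [152.9, 264.1], 'confidence': 0.75}
receiver {'position': [273.2, 196.4], 'confidence': 0.71}
bench [ 3.48970054e+02  5.43513981e+00 -3.29327075e-01]
height rows 100..190 step6, cols 230..354 step 6
104 [4, -5, 1, 5, 2, 4, -2, 0, 1, 0, 2, 6, 2, 3, 2, 1, 0, 4, 5, 3, 3, -2, 2, -1, 3]
109 [-1, -4, 3, -4, 3, -4, -2, 4, 0, 2, 1, -1, 0, 2, 0, 0, -3, -3, 6, 1, -1, -1, -6, 2, -5]
114 [1, -3, 0, 3, -2, 0, 0, 7, 0, 4, 3, 0, 1, -2, 0, 0, 3, -1, 0, 89, 90, 91, 91, -4, 2]
119 [3, -4, -1, -2, 2, 0, 2, 0, -1, -2, 1, 4, -2, 3, 1, -6, 3, 4, 88, 87, 90, 89, 88, 0, 0]
124 [-1, -1, -4, -1, -1, -1, 1, -1, 1, -1, 0, -5, 2, -2, 3, 1, -5, 1, 92, 90, 89, 88, 85, 6, 0]
129 [4, -3, -1, 1, 3, -1, 4, -3, 15, 11, 17, 0, 74, 0, -3, -3, 3, 60, 62, 91, 91, 90, 85, 83, -3]
134 [-1, 0, 5, -2, 5, 12, 14, 6, 15,
[... 439 characters left out ...]
, 7, 0, 67, -1, 4, -1, 2, 1, 2, -1, 5, 0, 11]
159 [0, 3, 78, 133, 85, 100, 116, 85, 74, 58, 38, 23, 13, 0, 1, -1, 0, 6, -6, 1, 0, 4, 5, 0, -4]
164 [5, 5, 76, 79, 76, 63, 121, 27, 10, 8, 16, 9, 10, -1, 3, 0, 7, 4, -1, -3, 0, 0, 0, 0, -1]
169 [2, 2, 11, 29, 11, 5, 115, 12, 9, 9, 13, 14, 12, -1, 0, -2, 0, 4, 0, 2, 0, -2, -2, -1, -4]
174 [0, -1, 15, 12, 11, 10, 172, 11, 12, 12, 7, 2, 1, -1, 2, 0, -4, 1, 3, -3, 0, 1, -3, 1, 4]
179 [-4, 1, -2, 19, 6, 171, 173, 143, -3, 0, 5, 0, 1, 4, 1, 1, -2, 2, 0, 1, 2, 5, 0, 1, -5]
184 [2, 0, -1, -2, -3, 2, 143, 113, 2, 0, 0, 3, -7, 3, 0, 0, -2, 0, 0, -1, 6, -5, -3, 0, -2]
189 [-4, 1, 0, 0, -5, 1, -1, 0, 2, -3, 0, -6, 2, -2, -2, 1, 0, 2, 0, 2, -2, 0, -3, -4, 1]
```

```bash
python3 - <<'E'
from h import *
im,d=bot.capture("side"); 
cv2.imwrite("pics/side1.png",cv2.resize(im[150:290,180:320,::-1],(600,600),interpolation=cv2.INTER_CUBIC))
W=cloud("side",d)
for q in("knob","tool_arm","lever"):
    for x in bot.outline_of("side",q)[:2]:
        m=x["mask"]; z=W[m]; print(q,round(x["confidence"],2),m.sum(),np.round(x["position"],1),np.round(np.median(z,0),1),np.round(np.percentile(z,[5,95],axis=0),1).tolist())
E
```

```text
knob 0.53 192 [221.5 278.4] [519.2  94.1 154.2] [[510.9, 77.4, 118.9], [533.1, 99.6, 173.4]]
tool_arm 0.78 1156 [195.  267.8] [643.1 -65.3  70.6] [[586.0, -122.1, 30.3], [696.6, 160.4, 92.1]]
lever 0.62 696 [226.2 256.2] [581.4  98.7 119.5] [[511.3, 80.6, 108.9], [631.0, 127.9, 171.0]]
```

```bash
python3 - <<'E'
from h import *
W=np.load("W.npy"); 
def rect(name,m):
    P=W[m][:,:2].astype(np.float32); print(name,len(P),np.round(P.mean(0),1),cv2.minAreaRect(P))
X,Y,Z=W[...,0],W[...,1],W[...,2]
rest=(Z>80)&(Z<100)&(X>590)&(X<720)&(Y<-50)&(Y>-150); rect("rest",rest)
bar=(Z>52)&(Z<70)&(X>590)&(X<690)&(Y<60)&(Y>-60)
P=W[bar][:,:2].astype(np.float32); print("bar",len(P),cv2.fitLine(P,cv2.DIST_HUBER,0,.01,.01).ravel())
plate=(Z>6)&(Z<30)&(X>500)&(X<700)&(Y>0)&(Y<160);
tube=(Z>70)&(Z<85)&(X>560)&(X<660)&(Y>20)&(Y<170); rect("tube",tube)
full=(Z>6)&(X>520)&(X<700)&(Y>20)&(Y<165); rect("plate",full)
hub=(Z>108)&(Z<126)&(X>570)&(X<660)&(Y>50)&(Y<150); 
P=W[hub][:,:2].astype(np.float32); print("hubpts",len(P),cv2.minEnclosingCircle(P))
knob=(Z>165)&(Z<180)&(X>480)&(X<580)&(Y>40)&(Y<130); rect("knobtop",knob)
ch=(Z>120)&(X>480)&(X<720)&(Y>165)&(Y<400); rect("chassis",ch)
E
```

```text
rest 778 [660.6 -95.4] ((660.8866577148438, -95.6204833984375), (89.86324310302734, 60.36825942993164), 14.374860763549805)
bar 534 [ 3.1746963e-01 -9.4826841e-01  6.3795813e+02 -1.0018097e+01]
tube 503 [611.9  97.4] ((613.85986328125, 90.22433471679688), (63.786495208740234, 141.7359619140625), 14.12325668334961)
plate 2441 [600.1  90.2] ((606.3384399414062, 92.51708984375), (144.83677673339844, 170.82044982910156), 89.88529968261719)
hubpts 416 ((598.5015258789062, 96.62268829345703), 44.15046310424805)
knobtop 72 [522.1  88.2] ((522.7166748046875, 88.00484466552734), (20.173606872558594, 22.34839630126953), 85.17401885986328)
chassis 4304 [609.7 298.2] ((616.1932373046875, 300.79388427734375), (188.38388061523438, 160.43441772460938), 13.72299861907959)
```

View pics/top1.png

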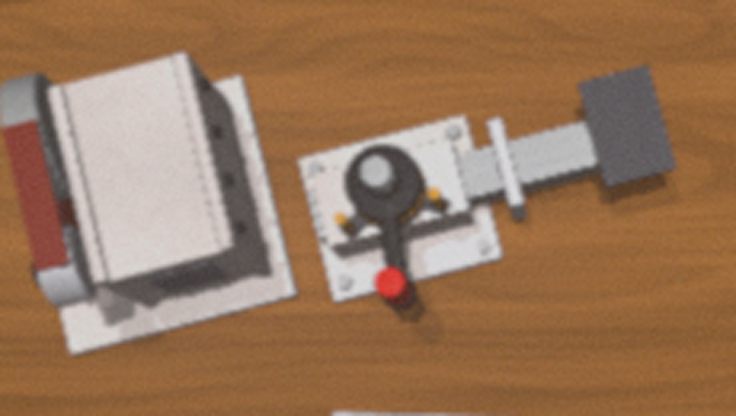

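View pics/side1.png

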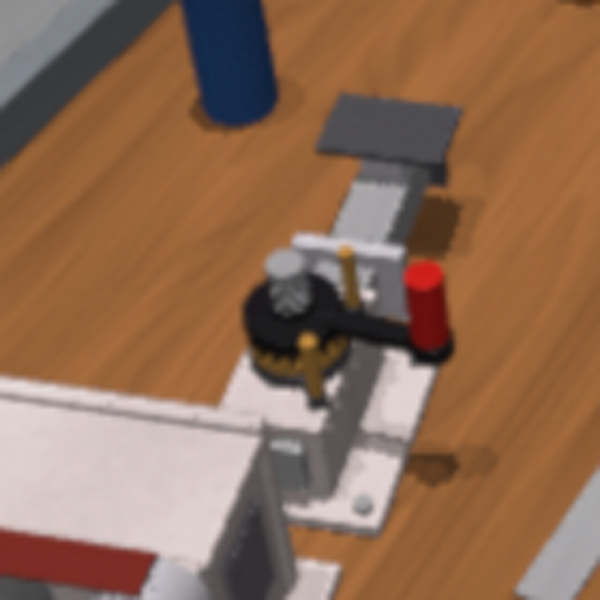

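```bash
python3 - <<'E'
from h import *
from scipy.optimize import least_squares
W=np.load("W.npy"); im,d=bot.capture("side"); S=cloud("side",d); imt,_=bot.capture("top")
for n,V in(("top",W),("side",S)):
    X,Y,Z=V[...,0],V[...,1],V[...,2]
    box=lambda x0,x1,y0,y1,z0,z1:(X>x0)&(X<x1)&(Y>y0)&(Y<y1)&(Z>z0)&(Z<z1)
    print(n,"stud",np.round(np.median(V[box(585,640,70,125,146,165)],0),1),box(585,640,70,125,146,165).sum())
    kt=box(490,560,60,120,166,180); print("knobtop",np.round(np.mean(V[kt],0),1),kt.sum(), cv2.minAreaRect(V[kt][:,:2].astype(np.float32)))
    ks=box(490,560,60,120,130,165);
    if ks.sum()>10:
        P=V[ks][:,:2]; f=least_squares(lambda c:np.hypot(*(P-c).T)-12,[522,88],loss="soft_l1"); print("knobcyl",f.x,ks.sum())
    r=box(590,720,-150,-50,84,100); print("rest",cv2.minAreaRect(V[r][:,:2].astype(np.float32)))
    ch=box(450,760,165,420,178,200); print("chassis",cv2.minAreaRect(V[ch][:,:2].astype(np.float32)),np.percentile(V[ch][:,2],99))
    tall=box(450,770,165,420,192,300); print("above192",tall.sum())
    for nm,(x0,x1,y0,y1) in {"bottle":(700,900,-250,0)}.items():
        b=box(x0,x1,y0,y1,40,300); 
        if b.any(): print(nm,np.round(np.percentile(V[b],[3,97],axis=0),0).tolist())
# top hub outline (dark pixels) fit circle radius31 at z~119
m=np.load("m_lever.npy"); P=W[m&(W[...,2]>108)&(W[...,2]<126)][:,:2]; P=P[P[:,0]>585]
h=cv2.convexHull(P.astype(np.float32))[:,0]; f=least_squares(lambda c:np.hypot(*(h-c[:2]).T)-31,[610,97],loss="soft_l1"); print("hub",f.x)
ax=np.array([611,97.]);a=np.radians(14.1);ux=np.array([np.cos(a),np.sin(a)]);uy=np.array([-np.sin(a),np.cos(a)])
for n,V in(("top",W),("side",S)):
    q=V.reshape(-1,3); l=(q[:,:2]-ax); lx=l@ux; ly=l@uy
    for band in((18,45),(-45,-18)):
        m=(lx>band[0])&(lx<band[1])&(ly<-66)&(ly>-150)&(q[:,2]>30)&(q[:,2]<85); 
        if m.any(): print(n,"collar ly",np.round(np.percentile(ly[m],[5,50,95]),1),m.sum())
    m=(abs(lx)<25)&(ly<-150)&(ly>-300)&(q[:,2]>20)&(q[:,2]<110); print(n,"arm end ly",np.round(np.percentile(ly[m],[1,5,50]),1), "lx rest",np.round(np.percentile(lx[(ly<-180)&(ly>-220)&(q[:,2]>80)],[2,50,98]),1))
E
```

```text
top stud [611.4 100.3 155.7] 74
knobtop [522.1  88.2 171.8] 72 ((522.7166748046875, 88.00484466552734), (20.173606872558594, 22.34839630126953), 85.17401885986328)
knobcyl [522.79393909  88.99247676] 25
rest ((660.8045043945312, -95.37629699707031), (89.88599395751953, 60.02927780151367), 14.135668754577637)
chassis ((598.4655151367188, 354.6998291015625), (163.13917541503906, 30.509902954101562), 14.396688461303711) 193.5271315255305
above192 35
bottle [[704.0, -183.0, 51.0], [860.0, -104.0, 174.0]]
side stud [609.7 102.9 154.9] 63
knobtop [521.8  89.3 171.1] 60 ((522.1331787109375, 88.36499786376953), (22.844758987426758, 22.884174346923828), 69.1214828491211)
knobcyl [523.00657545  87.15262028] 92
rest ((661.4544067382812, -96.47586059570312), (90.96511840820312, 68.1313247680664), 13.314010620117188)
chassis ((595.9947509765625, 354.732421875), (156.7861785888672, 30.535146713256836), 14.07446002960205) 191.07914152482647
above192 2
bottle [[708.0, -175.0, 46.0], [858.0, -112.0, 171.0]]
hub [610.22602571 101.16704288]
top collar ly [-141.7  -97.1  -78.8] 65
top collar ly [-108.8  -94.9  -88.8] 51
top arm end ly [-228.  -224.8 -189.9] lx rest [-42.1   0.9  45. ]
side collar ly [-135.8  -92.2  -87.5] 57
side collar ly [-98.3 -91.2 -87.7] 87
side arm end ly [-230.  -224.  -182.4] lx rest [-29.5 581.4 589. ]
```

>>> {"api": "jog_arm", "payload": {"plan": [[-17.6,-59.1,0,0,0,4.1,-1],[-17.6,-59.1,0,0,0,4.1,-1],[-17.6,-59.1,0,0,0,4.1,-1],[-17.6,-59.1,0,0,0,4.1,-1],[-17.6,-59.1,0,0,0,4.1,-1],[-17.6,-59.1,0,0,0,4.1,-1],[-17.6,-59.1,0,0,0,4.1,-1],[-17.6,-59.1,0,0,0,4.1,-1],[-17.6,-59.1,0,0,0,4.1,-1],[-17.6,-59.1,0,0,0,4.1,-1],[-17.6,-59.1,0,0,0,4.1,-1],[-17.6,-59.1,0,0,0,4.1,-1]], "squeeze": 40}}

```text
clock: 2.45
tool_pos: [666.0, -179.1, 211.2]
tcp_rot: [[0.243, -0.97, 0.0], [-0.97, -0.243, -0.0], [0.001, -0.0, -1.0]]
wrist_force: [1.0, -0.5, 0.2]
gripper_width: -0.1
```

>>> {"api": "jog_arm", "payload": {"plan": [[-0.5,-1.4,4,0,0,0,-1],[-0.5,-1.4,8,0,0,0,-1],[-0.5,-1.4,12,0,0,0,-1],[-0.5,-1.4,15,0,0,0,-1],[-0.5,-1.4,16.9,0,0,0,-1],[-0.5,-1.4,16.9,0,0,0,-1],[-0.5,-1.4,16.9,0,0,0,-1]]}}

```text
clock: 3.15
tool_pos: [678.7, -171.0, 42.4]
tcp_rot: [[0.243, -0.97, 0.0], [-0.97, -0.243, -0.0], [0.001, -0.0, -1.0]]
wrist_force: [-0.7, -0.2, 1.1]
gripper_width: 0.1
```

```bash
python3 - <<'E'
from h import *
im,d=save("top","top2"); 
cv2.imwrite("pics/top2.png",cv2.resize(im[70:220,220:420,::-1],(800,600),interpolation=cv2.INTER_CUBIC))
s=bot.state();print(s["tool_pos"],s["wrist_force"],s["joints"])
E
```

```text
[ 679.66406138 -171.17108809   43.69645378] [-0.03339117 -0.38155472  0.93148502] [ 0.33536397  0.7477888  -0.20069547  1.24971602  0.14917685  1.15525225
 -1.19802296]
```

View pics/top2.png

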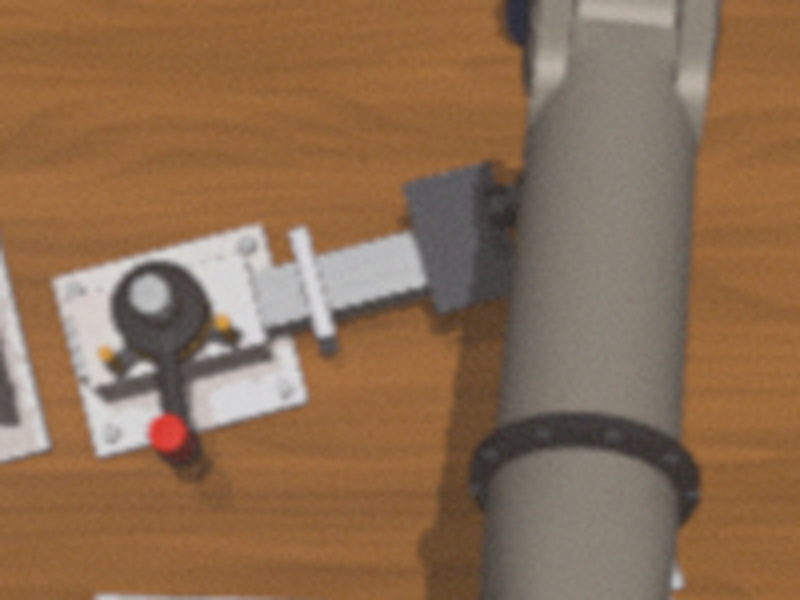

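```bash
python3 - <<'E'
from h import *
im,d=bot.capture("side"); cv2.imwrite("pics/side2.png",cv2.resize(im[0:300,100:500,::-1],(800,600),interpolation=cv2.INTER_CUBIC))
W=np.load("W.npy"); X,Y,Z=W[...,0],W[...,1],W[...,2]
b=(Z>165)&(Z<180)&(X>730)&(Y<-50)&(Y>-250);print(np.percentile(W[b],[3,50,97],axis=0),b.sum())
E
```

```text
[[ 814.36451922 -182.01076012  165.96075747]
 [ 839.10722942 -159.05725204  170.11308782]
 [ 862.82381545 -134.78432806  174.38139042]] 362
```

View pics/side2.png

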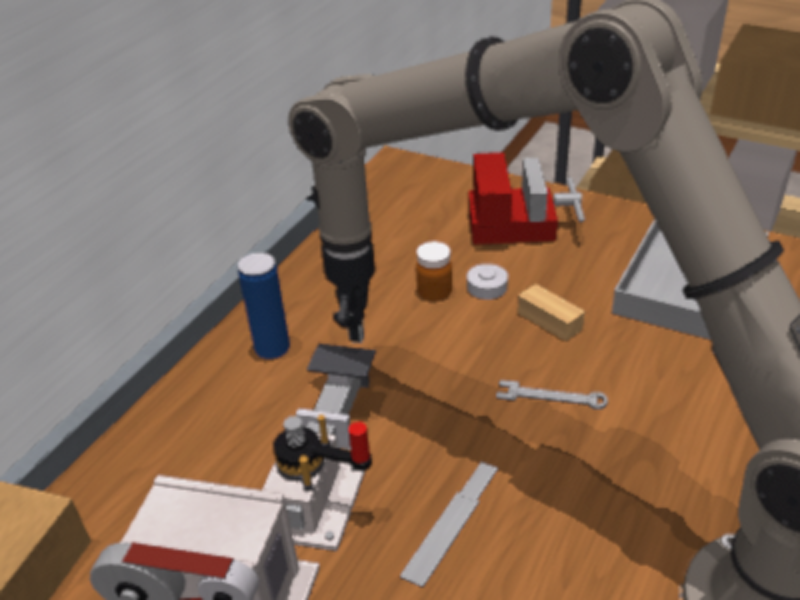

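>>> {"api": "jog_arm", "payload": {"plan": [[-0.8,0,0,0,0,0,-1],[-1.6,0,0,0,0,0,-1],[-2.2,0,0,0,0,0,-1],[-2.5,0,0,0,0,0,-1],[-2.8,0,0,0,0,0,-1],[-3.1,0,0,0,0,0,-1],[-3.4,0,0,0,0,0,-1],[-3.6,0,0,0,0,0,-1]]}}

```text
clock: 4.05
tool_pos: [671.8, -139.0, 44.3]
tcp_rot: [[0.242, -0.97, 0.006], [-0.97, -0.242, -0.005], [0.006, -0.004, -1.0]]
wrist_force: [2.7, -5.1, -1.8]
gripper_width: 0.1
```

>>> {"api": "jog_arm", "payload": {"plan": [[-0.3,0,0,0,0,0,-1],[-0.6,0,0,0,0,0,-1],[-0.9,0,0,0,0,0,-1],[-1.2,0,0,0,0,0,-1],[-1.5,0,0,0,0,0,-1],[-1.8,0,0,0,0,0,-1]]}}

```text
clock: 4.65
tool_pos: [667.4, -121.7, 44.3]
tcp_rot: [[0.241, -0.97, 0.006], [-0.97, -0.242, -0.005], [0.007, -0.004, -1.0]]
wrist_force: [2.7, -4.4, -1.3]
gripper_width: -0.2
```

>>> {"api": "jog_arm", "payload": {"plan": [[-0.2,0,0,0,0,0,-1],[-0.4,0,0,0,0,0,-1],[-0.6,0,0,0,0,0,-1],[-0.75,0,0,0,0,0,-1]]}}

```text
clock: 5.05
tool_pos: [665.6, -114.2, 44.3]
tcp_rot: [[0.242, -0.97, 0.006], [-0.97, -0.242, -0.005], [0.007, -0.004, -1.0]]
wrist_force: [2.2, -4.1, -0.7]
gripper_width: 0.4
```

>>> {"api": "jog_arm", "payload": {"plan": [[-0.15,0,0,0,0,0,-1],[-0.3,0,0,0,0,0,-1]]}}

```text
clock: 5.25
tool_pos: [664.8, -111.2, 44.2]
tcp_rot: [[0.241, -0.97, 0.006], [-0.97, -0.242, -0.005], [0.007, -0.004, -1.0]]
wrist_force: [2.0, -3.6, -1.1]
gripper_width: 0.0
```

>>> {"api": "jog_arm", "payload": {"plan": [[-0.15,0,0,0,0,0,-1],[-0.3,0,0,0,0,0,-1]]}}

```text
clock: 5.45
tool_pos: [664.0, -108.2, 44.2]
tcp_rot: [[0.241, -0.97, 0.006], [-0.97, -0.242, -0.005], [0.007, -0.004, -1.0]]
wrist_force: [3.1, -3.9, -0.3]
gripper_width: 0.5
```

>>> {"api": "jog_arm", "payload": {"plan": [[-0.15,0,0,0,0,0,-1],[-0.3,0,0,0,0,0,-1]]}}

```text
clock: 5.65
tool_pos: [664.0, -108.2, 44.4]
tcp_rot: [[0.24, -0.971, 0.008], [-0.971, -0.24, -0.009], [0.011, -0.005, -1.0]]
wrist_force: [4.1, -7.5, -2.7]
gripper_width: -0.2
```

>>> {"api": "jog_arm", "payload": {"plan": [[-0.15,0,0,0,0,0,-1],[-0.3,0,0,0,0,0,-1]]}}

```text
clock: 5.85
tool_pos: [664.1, -108.4, 44.4]
tcp_rot: [[0.238, -0.971, 0.01], [-0.971, -0.239, -0.014], [0.015, -0.006, -1.0]]
wrist_force: [3.4, -8.8, -2.4]
gripper_width: 0.1
```

```bash
python3 - <<'E'
from h import *
im,d=bot.capture("side"); cv2.imwrite("pics/side3.png",cv2.resize(im[150:290,180:320,::-1],(600,600),interpolation=cv2.INTER_CUBIC))
E
```

```text
(no output)
```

View pics/side3.png

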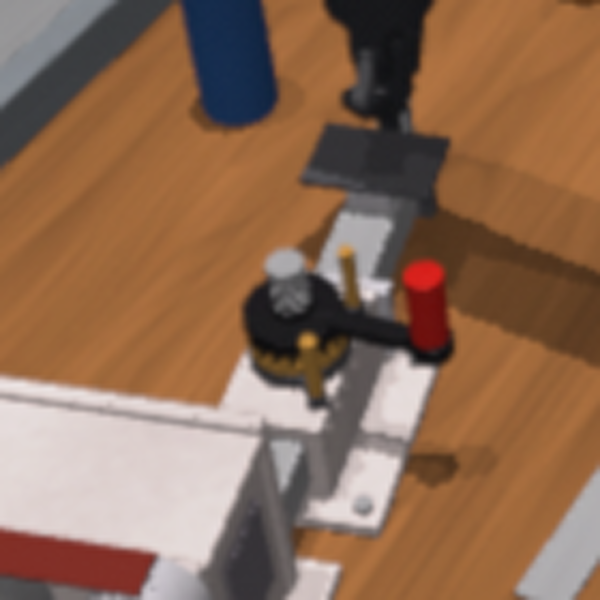

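The bar stopped moving while the force kept rising, and the side view no longer shows a gap at the collar. I'll push once more to confirm, then back off and rise.

>>> {"api": "jog_arm", "payload": {"plan": [[-0.2,0,0,0,0,0,-1],[-0.4,0,0,0,0,0,-1],[-0.5,0,0,0,0,0,-1]]}}

```text
clock: 6.2
tool_pos: [664.2, -108.6, 44.5]
tcp_rot: [[0.236, -0.972, 0.013], [-0.972, -0.236, -0.02], [0.023, -0.008, -1.0]]
wrist_force: [6.0, -8.9, -2.5]
gripper_width: 0.1
```

>>> {"api": "jog_arm", "payload": {"plan": [[1.5,0,0,0,0,0,-1],[3.5,0,0,0,0,0,-1],[4.0,0,-3,0,0,0,-1],[4.0,0,-8,0,0,0,0],[3.5,0,-13,0,0,0,0.2],[3,0,-17,0,0,0,0.2]]}}

```text
clock: 6.8
tool_pos: [669.3, -134.1, 218.4]
tcp_rot: [[0.236, -0.972, 0.015], [-0.972, -0.236, -0.018], [0.021, -0.01, -1.0]]
wrist_force: [0.7, -0.2, 0.0]
gripper_width: 43.0
```

```bash
cat > fr.py <<'E'
from h import *
AX=np.array([610.5,101.]);A=np.radians(14.1);UX=np.array([np.cos(A),np.sin(A)]);UY=np.array([-np.sin(A),np.cos(A)])
def loc(p): p=np.asarray(p)[:2]-AX; return np.array([p@UX,p@UY])
def lev(p): l=loc(p); return np.arctan2(l[1],-l[0]),np.hypot(*l)
E
python3 - <<'E'
from fr import *
for n in("side","top"):
    im,d=bot.capture(n); V=cloud(n,d); q=V.reshape(-1,3); l=(q[:,:2]-AX); lx=l@UX; ly=l@UY
    for band in((22,45),(-45,-22)):
        m=(lx>band[0])&(lx<band[1])&(ly<-50)&(ly>-150)&(q[:,2]>30)&(q[:,2]<85)
        if m.any(): print(n,"collar ly",np.round(np.percentile(ly[m],[5,50,95]),1),m.sum())
    m=(abs(lx)<45)&(ly<-150)&(ly>-260)&(q[:,2]>84)&(q[:,2]<96); print("rest",np.round(np.percentile(ly[m],[2,50,98]),1))
    X,Y,Z=V[...,0],V[...,1],V[...,2]; kt=(X>490)&(X<560)&(Y>60)&(Y<120)&(Z>166)&(Z<180)
    c=V[kt].mean(0); print(n,"knob",c,kt.sum(),lev(c))
s=bot.state();print(s["tool_pos"],s["tcp_rot"].round(3).tolist(),s["wrist_force"],s["clock"],s["joints"].round(2))
E
```

```text
side collar ly [-142.  -141.8 -141.7] 3
side collar ly [-70.4 -62.4 -52.5] 55
rest [-200.2 -175.7 -151.5]
side knob [521.70775354  89.66917319 171.1130007 ] 63 (np.float64(0.11916688013988995), np.float64(89.51229339072236))
top collar ly [-72.  -63.6 -51.7] 44
top collar ly [-72.1 -63.2 -51.5] 67
rest [-182.8 -161.8 -150.3]
top knob [522.01743175  88.108476   171.59442283] 73 (np.float64(0.1014137593929987), np.float64(89.4167561225909))
[ 673.1421004  -132.75259234  224.06875534] [[0.237, -0.971, 0.028], [-0.971, -0.238, -0.019], [0.025, -0.022, -0.999]] [0.37618443 0.74982664 0.71173775] 6.9 [ 0.28  0.59 -0.21  1.08  0.13  1.46 -1.24]
```

```bash
cat >> fr.py <<'E'
from scipy.spatial.transform import Rotation as R
RD=np.array([[-UY[0],-UX[0],0],[-UY[1],-UX[1],0],[0,0,-1.]])
def mv(p):
    s=bot.state(); T=s["tcp_rot"]; return np.round(T.T@(np.asarray(p)-s["tool_pos"])/10,2), np.round(np.degrees(R.from_matrix(T.T@RD).as_rotvec()),2)
def kp(th,z,r=90): 
    q=AX+r*(-np.cos(th)*UX+np.sin(th)*UY); return np.array([q[0],q[1],z])
E
python3 - <<'E'
from fr import *
print(mv([522,88.9,215]),mv([522,88.9,126]))
E
```

```text
(array([-25.13,   9.42,   0.07]), array([-1.28, -1.43, -0.35])) (array([-25.36,   9.62,   8.97]), array([-1.28, -1.43, -0.35]))
```

>>> {"api": "jog_arm", "payload": {"plan": [[-5,1.9,0,-1.28,-1.43,-0.35,0.5],[-10,3.8,0,-1.28,-1.43,-0.35,0.5],[-15,5.6,0,-1.28,-1.43,-0.35,0.5],[-20,7.5,0,-1.28,-1.43,-0.35,0.5],[-25.1,9.4,0,-1.28,-1.43,-0.35,0.5],[-25.1,9.4,0,-1.28,-1.43,-0.35,0.5],[-25.1,9.4,0,-1.28,-1.43,-0.35,0.5]]}}

```text
clock: 7.6
tool_pos: [519.9, 93.0, 215.8]
tcp_rot: [[0.251, -0.968, -0.002], [-0.968, -0.251, 0.002], [-0.003, 0.001, -1.0]]
wrist_force: [0.2, 0.1, -0.1]
gripper_width: 64.2
```

```bash
python3 - <<'E'
from fr import *
s=bot.state();print(s["tool_pos"],s["wrist_force"],s["clock"],s["gripper_width"])
print(mv([522,88.9,128]))
E
```

```text
[519.94802431  92.98905096 215.80615832] [ 0.24925384  0.09117114 -0.07614479] 7.6 64.21618059769732
(array([ 0.47, -0.11,  8.78]), array([0.08, 0.16, 0.45]))
```

>>> {"api": "jog_arm", "payload": {"plan": [[0.4,-0.1,0,0,0,0.4,0.5],[0.4,-0.1,3,0,0,0.4,0.5],[0.4,-0.1,6,0,0,0.4,0.5],[0.4,-0.1,8.5,0,0,0.4,0.5],[0.4,-0.1,8.8,0,0,0.4,0.5],[0.4,-0.1,8.8,0,0,0.4,0.5]]}}

```text
clock: 8.2
tool_pos: [522.3, 87.5, 127.2]
tcp_rot: [[0.241, -0.97, -0.004], [-0.97, -0.241, 0.002], [-0.003, 0.003, -1.0]]
wrist_force: [0.4, 0.1, 1.1]
gripper_width: 64.1
```

```bash
python3 - <<'E'
from fr import *
s=bot.state();print(s["tool_pos"],s["wrist_force"],s["clock"],s["gripper_width"])
print(mv([522,88.9,128]))
im,d=bot.capture("side"); cv2.imwrite("pics/side4.png",cv2.resize(im[150:290,180:320,::-1],(600,600),interpolation=cv2.INTER_CUBIC))
E
```

```text
[522.2940103   87.54675944 127.20867821] [0.4104603  0.08824553 1.09582445] 8.2 64.09398139847045
(array([-0.14, -0.  , -0.08]), array([ 0.17,  0.15, -0.14]))
```

View pics/side4.png

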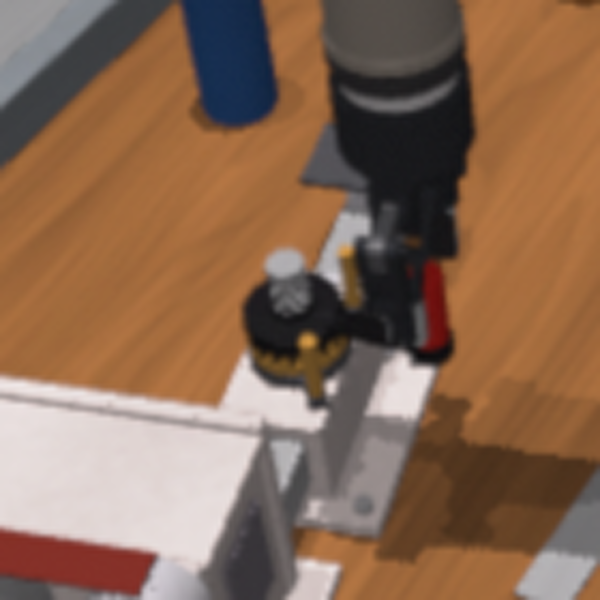

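>>> {"api": "jog_arm", "payload": {"plan": [[0,0,0,0,0,0,-0.2],[0,0,0,0,0,0,-0.6],[0,0,0,0,0,0,-0.6],[0,0,0,0,0,0,-0.6],[0,0,0,0,0,0,-0.6]], "squeeze": 60}}

```text
clock: 8.75
tool_pos: [524.2, 88.1, 129.9]
tcp_rot: [[0.242, -0.97, 0.002], [-0.97, -0.242, 0.002], [-0.002, -0.003, -1.0]]
wrist_force: [-1.0, -1.6, 4.8]
gripper_width: 22.0
```

```bash
cat >> fr.py <<'E'
def rep():
    s=bot.state();p=s["tool_pos"];th,r=lev(p);f=s["wrist_force"]
    t=np.sin(th)*UX+np.cos(th)*UY; rad=-np.cos(th)*UX+np.sin(th)*UY
    print("t",round(s["clock"],2),"th",round(th,3),"r",round(r,1),"z",round(p[2],1),"w",round(s["gripper_width"],1),"Ftan(resist)",round(-f[:2]@t,1),"Frad",round(f[:2]@rad,1),"fz",round(f[2],1))
def plan(ths,z):  # targets
    for t in ths: print(round(t,2),*mv(kp(t,z)))
E
python3 - <<'E'
from fr import *
rep(); plan([0.1,.2,.3,.4,.5,.6,.7,.75,.8],127)
E
```

```text
t 8.75 th 0.098 r 87.2 z 129.9 w 22.0 Ftan(resist) 1.4 Frad 1.3 fz 4.8
0.1 [-0.04  0.28  0.29] [-0.14  0.09 -0.1 ]
0.2 [-0.93  0.14  0.29] [-0.14  0.09 -0.1 ]
0.3 [-1.81 -0.08  0.29] [-0.14  0.09 -0.1 ]
0.4 [-2.65 -0.38  0.3 ] [-0.14  0.09 -0.1 ]
0.5 [-3.46 -0.77  0.3 ] [-0.14  0.09 -0.1 ]
0.6 [-4.23 -1.24  0.3 ] [-0.14  0.09 -0.1 ]
0.7 [-4.95 -1.79  0.3 ] [-0.14  0.09 -0.1 ]
0.75 [-5.28 -2.08  0.31] [-0.14  0.09 -0.1 ]
0.8 [-5.61 -2.4   0.31] [-0.14  0.09 -0.1 ]
```

>>> {"api": "jog_arm", "payload": {"plan": [[-0.4,0,0,0,0,0,-0.6],[-0.9,-0.1,0,0,0,0,-0.6],[-1.3,-0.2,0,0,0,0,-0.6],[-1.8,-0.3,0,0,0,0,-0.6],[-2.2,-0.45,0,0,0,0,-0.6],[-2.6,-0.6,0,0,0,0,-0.6]]}}

```text
clock: 9.35
tool_pos: [523.9, 109.6, 129.9]
tcp_rot: [[0.238, -0.971, 0.001], [-0.971, -0.238, -0.005], [0.005, 0.0, -1.0]]
wrist_force: [-0.3, -8.9, 3.6]
gripper_width: 21.7
```

```bash
python3 - <<'E'
from fr import *
rep(); 
E
```

```text
t 9.35 th 0.345 r 87.0 z 129.9 w 21.7 Ftan(resist) 8.9 Frad -0.5 fz 3.6
```

```bash
sed -i 's/r=90/r=87/' fr.py; python3 - <<'E'
from fr import *
plan([.4,.45,.5,.55,.6,.65,.7,.75],130)
E
```

```text
0.4 [-0.44 -0.17 -0.01] [ 0.01 -0.3  -0.32]
0.45 [-0.84 -0.35 -0.01] [ 0.01 -0.3  -0.32]
0.5 [-1.23 -0.55 -0.01] [ 0.01 -0.3  -0.32]
0.55 [-1.61 -0.76 -0.02] [ 0.01 -0.3  -0.32]
0.6 [-1.97 -1.   -0.02] [ 0.01 -0.3  -0.32]
0.65 [-2.33 -1.25 -0.02] [ 0.01 -0.3  -0.32]
0.7 [-2.67 -1.52 -0.02] [ 0.01 -0.3  -0.32]
0.75 [-3.   -1.81 -0.02] [ 0.01 -0.3  -0.32]
```

>>> {"api": "jog_arm", "payload": {"plan": [[-0.8,-0.35,0,0,0,0,-0.6],[-1.2,-0.55,0,0,0,0,-0.6],[-1.6,-0.75,0,0,0,0,-0.6],[-2.0,-1.0,0,0,0,0,-0.6],[-2.35,-1.25,0,0,0,0,-0.6],[-2.7,-1.5,0,0,0,0,-0.6],[-3.0,-1.8,0,0,0,0,-0.6]]}}

```text
clock: 10.05
tool_pos: [532.4, 139.1, 129.9]
tcp_rot: [[0.236, -0.972, -0.004], [-0.972, -0.236, -0.011], [0.01, 0.006, -1.0]]
wrist_force: [-4.3, -7.2, 7.2]
gripper_width: 21.9
```

```bash
python3 - <<'E'
from fr import *
rep(); plan([.65,.7,.75],130)
E
```

```text
t 10.05 th 0.701 r 86.9 z 129.9 w 21.9 Ftan(resist) 8.3 Frad 0.7 fz 7.2
0.65 [ 0.34  0.28 -0.01] [ 0.35 -0.57 -0.47]
0.7 [-0.    0.01 -0.01] [ 0.35 -0.57 -0.47]
0.75 [-0.33 -0.27 -0.02] [ 0.35 -0.57 -0.47]
```

>>> {"api": "jog_arm", "payload": {"plan": [[0,0,0,0.3,-0.6,-0.5,-0.6],[0,0,-0.4,0.3,-0.6,-0.5,-0.6],[0,0,-0.9,0.3,-0.6,-0.5,-0.6],[0,0,-1.3,0.3,-0.6,-0.5,-0.6],[0,0,-1.5,0.3,-0.6,-0.5,-0.6],[0,0,-1.5,0.3,-0.6,-0.5,-0.6]]}}

```text
clock: 10.65
tool_pos: [531.8, 138.3, 142.3]
tcp_rot: [[0.244, -0.97, -0.004], [-0.97, -0.244, -0.001], [0.0, 0.004, -1.0]]
wrist_force: [5.8, -2.7, -18.8]
gripper_width: 21.6
```

```bash
python3 - <<'E'
from fr import *
rep(); print(bot.state()["tcp_rot"].round(3).tolist()); plan([.7,.6,.5,.4,.2,0,-.2,-.4,-.5,-.6,-.7,-.75],bot.state()["tool_pos"][2])
im,d=bot.capture("side"); cv2.imwrite("pics/side5.png",cv2.resize(im[150:290,180:320,::-1],(600,600),interpolation=cv2.INTER_CUBIC))
E
```

```text
t 10.65 th 0.689 r 87.1 z 142.3 w 21.6 Ftan(resist) -0.1 Frad -6.4 fz -18.8
[[0.244, -0.97, -0.004], [-0.97, -0.244, -0.001], [0.0, 0.004, -1.0]]
0.7 [-0.07 -0.07 -0.  ] [ 0.23 -0.01  0.01]
0.6 [0.63 0.46 0.  ] [ 0.23 -0.01  0.01]
0.5 [1.37 0.91 0.  ] [ 0.23 -0.01  0.01]
0.4 [2.15 1.29 0.01] [ 0.23 -0.01  0.01]
0.2 [3.81 1.8  0.01] [ 0.23 -0.01  0.01]
0 [5.54 1.98 0.01] [ 0.23 -0.01  0.01]
-0.2 [7.27 1.8  0.01] [ 0.23 -0.01  0.01]
-0.4 [8.93 1.29 0.01] [ 0.23 -0.01  0.01]
-0.5 [9.71 0.91 0.01] [ 0.23 -0.01  0.01]
-0.6 [10.45  0.46  0.  ] [ 0.23 -0.01  0.01]
-0.7 [11.14 -0.07  0.  ] [ 0.23 -0.01  0.01]
-0.75 [11.47 -0.36  0.  ] [ 0.23 -0.01  0.01]
```

View pics/side5.png

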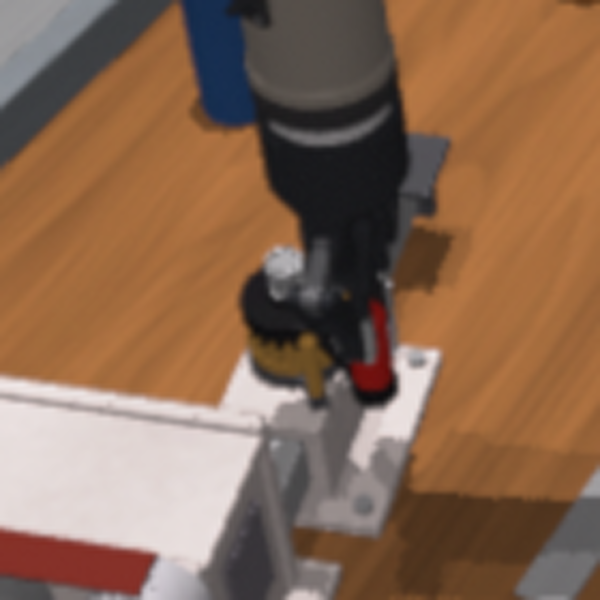

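>>> {"api": "jog_arm", "payload": {"plan": [[0.6,0.45,-0.1,0,0,0,-0.6],[1.4,0.9,-0.1,0,0,0,-0.6],[2.5,1.4,-0.1,0,0,0,-0.6],[3.8,1.8,-0.1,0,0,0,-0.6],[5.5,2.0,-0.1,0,0,0,-0.6],[7.3,1.8,-0.1,0,0,0,-0.6],[8.9,1.3,-0.1,0,0,0,-0.6],[9.7,0.9,-0.1,0,0,0,-0.6],[10.5,0.45,-0.1,0,0,0,-0.6],[11.1,-0.1,-0.1,0,0,0,-0.6],[11.1,-0.1,-0.1,0,0,0,-0.6]]}}

```text
clock: 11.8
tool_pos: [559.4, 28.0, 142.3]
tcp_rot: [[0.241, -0.97, -0.007], [-0.97, -0.241, -0.004], [0.002, 0.008, -1.0]]
wrist_force: [-2.5, -4.5, -15.2]
gripper_width: 21.9
```

```bash
python3 - <<'E'
from fr import *
rep(); plan([-.7],130)
E
```

```text
t 11.8 th -0.713 r 89.1 z 142.3 w 21.9 Ftan(resist) 0.5 Frad 5.1 fz -15.2
-0.7 [-0.23 -0.09  1.23] [ 0.45 -0.14 -0.14]
```

```bash
python3 - <<'E'
from fr import *
from scipy.optimize import least_squares
P=np.array([[524.2,88.1],[523.9,109.6],[532.4,139.1],[531.8,138.3],[559.4,28.0]])
f=least_squares(lambda c:np.hypot(*(P-c).T)-90,AX);print(f.x,f.fun)
import fr
fr.AX=f.x
for p in P: print(lev(p))
E
```

```text
[613.3818464  100.03197459] [-0.02348226 -0.00806733 -0.08687495  0.1112614   0.01469382]
(np.float64(0.11308753489148785), np.float64(89.9765177426296))
(np.float64(0.35261368522912656), np.float64(89.99193266975233))
(np.float64(0.6955840258790773), np.float64(89.91312504920117))
(np.float64(0.6846946133589499), np.float64(90.11126140020347))
(np.float64(-0.6815782615863963), np.float64(90.01469382247004))
```

```bash
sed -i 's/AX=np.array(\[610.5,101.\])/AX=np.array([613.4,100.0])/; s/r=87/r=90/' fr.py; python3 - <<'E'
from fr import *
rep(); plan([-.7,-.73,-.75],130)
E
```

```text
t 11.8 th -0.681 r 90.0 z 142.3 w 21.9 Ftan(resist) 0.7 Frad 5.1 fz -15.2
-0.7 [ 0.13 -0.12  1.23] [ 0.45 -0.14 -0.14]
-0.73 [ 0.33 -0.3   1.23] [ 0.45 -0.14 -0.14]
-0.75 [ 0.47 -0.42  1.23] [ 0.45 -0.14 -0.14]
```

>>> {"api": "jog_arm", "payload": {"plan": [[0.35,-0.3,0,0.4,0,0,-0.6],[0.4,-0.35,0,0.4,0,0,-0.6],[0.4,-0.35,0.4,0.4,0,0,-0.6],[0.4,-0.35,0.8,0.4,0,0,-0.6],[0.4,-0.35,1.2,0.4,0,0,-0.6],[0.4,-0.35,1.3,0.4,0,0,-0.6]]}}

```text
clock: 12.4
tool_pos: [564.2, 24.7, 130.1]
tcp_rot: [[0.241, -0.97, 0.001], [-0.97, -0.241, -0.003], [0.003, -0.001, -1.0]]
wrist_force: [-3.5, -3.7, -4.4]
gripper_width: 21.8
```

```bash
python3 - <<'E'
from fr import *
rep()
E
```

```text
t 12.4 th -0.746 r 90.0 z 130.1 w 21.8 Ftan(resist) -0.9 Frad 5.1 fz -4.4
```

```bash
python3 - <<'E'
from fr import *
plan(np.arange(-.65,.01,.1),129.5)
E
```

```text
-0.65 [-0.66  0.56  0.06] [-0.03 -0.19 -0.14]
-0.55 [-1.4   1.07  0.06] [-0.03 -0.19 -0.14]
-0.45 [-2.19  1.5   0.05] [-0.03 -0.19 -0.14]
-0.35 [-3.02  1.86  0.05] [-0.03 -0.19 -0.14]
-0.25 [-3.87  2.12  0.05] [-0.03 -0.19 -0.14]
-0.15 [-4.76  2.31  0.04] [-0.03 -0.19 -0.14]
-0.05 [-5.65  2.4   0.04] [-0.03 -0.19 -0.14]
```

>>> {"api": "jog_arm", "payload": {"plan": [[-0.3,0.3,0,0,0,0,-0.6],[-0.7,0.55,0,0,0,0,-0.6],[-1.4,1.05,0,0,0,0,-0.6],[-2.2,1.5,0,0,0,0,-0.6],[-3.0,1.85,0,0,0,0,-0.6],[-3.9,2.1,0,0,0,0,-0.6],[-4.8,2.3,0,0,0,0,-0.6],[-5.6,2.4,0,0,0,0,-0.6]]}}

```text
clock: 13.2
tool_pos: [528.9, 69.3, 130.2]
tcp_rot: [[0.238, -0.971, 0.005], [-0.971, -0.238, -0.008], [0.009, -0.003, -1.0]]
wrist_force: [2.4, -10.0, -10.7]
gripper_width: 21.7
```

```bash
python3 - <<'E'
from fr import *
rep();plan(np.arange(0,.76,.1),129.5)
E
```

```text
t 13.2 th -0.103 r 89.9 z 130.2 w 21.7 Ftan(resist) 10.2 Frad 1.2 fz -10.7
0.0 [-0.92  0.06  0.06] [-0.15 -0.53 -0.32]
0.1 [-1.82  0.02  0.06] [-0.15 -0.53 -0.32]
0.2 [-2.71 -0.11  0.05] [-0.15 -0.53 -0.32]
0.3 [-3.59 -0.33  0.04] [-0.15 -0.53 -0.32]
0.4 [-4.43 -0.63  0.03] [-0.15 -0.53 -0.32]
0.5 [-5.24 -1.02  0.03] [-0.15 -0.53 -0.32]
0.6 [-6.01 -1.49  0.02] [-0.15 -0.53 -0.32]
0.7 [-6.73 -2.03  0.02] [-0.15 -0.53 -0.32]
```

>>> {"api": "jog_arm", "payload": {"plan": [[-0.9,0.05,0.2,0,-0.5,0,-0.6],[-1.4,0.05,0.2,0,-0.5,0,-0.6],[-1.8,0,0.2,0,-0.5,0,-0.6],[-2.2,0,0.2,0,-0.5,0,-0.6]]}}

```text
clock: 13.6
tool_pos: [524.8, 85.6, 130.1]
tcp_rot: [[0.235, -0.972, 0.006], [-0.972, -0.235, -0.007], [0.008, -0.004, -1.0]]
wrist_force: [-1.7, -11.3, -0.7]
gripper_width: 22.0
```

```bash
python3 - <<'E'
from fr import *
rep();plan(np.arange(0.1,.76,.1),129.5)
E
```

```text
t 13.6 th 0.085 r 89.8 z 130.1 w 22.0 Ftan(resist) 10.9 Frad 3.5 fz -0.7
0.1 [-0.14  0.01  0.05] [-0.22 -0.45 -0.53]
0.2 [-1.03 -0.11  0.05] [-0.22 -0.45 -0.53]
0.3 [-1.9  -0.33  0.04] [-0.22 -0.45 -0.53]
0.4 [-2.75 -0.63  0.04] [-0.22 -0.45 -0.53]
0.5 [-3.56 -1.01  0.03] [-0.22 -0.45 -0.53]
0.6 [-4.34 -1.48  0.03] [-0.22 -0.45 -0.53]
0.7 [-5.06 -2.01  0.02] [-0.22 -0.45 -0.53]
```

>>> {"api": "jog_arm", "payload": {"plan": [[-0.8,-0.05,0.1,0,-0.4,-0.5,-0.6],[-1.1,-0.15,0.1,0,-0.4,-0.5,-0.6],[-1.4,-0.2,0.1,0,-0.4,-0.5,-0.6],[-1.8,-0.3,0.1,0,-0.4,-0.5,-0.6]]}}

```text
clock: 14.0
tool_pos: [523.6, 98.1, 130.1]
tcp_rot: [[0.239, -0.971, 0.004], [-0.971, -0.239, -0.008], [0.008, -0.002, -1.0]]
wrist_force: [-2.2, -11.9, -1.8]
gripper_width: 21.7
```

```bash
python3 - <<'E'
from fr import *
rep();plan(np.arange(0.2,.76,.1),129.5)
E
```

```text
t 14.0 th 0.225 r 89.8 z 130.1 w 21.7 Ftan(resist) 11.9 Frad 2.5 fz -1.8
0.2 [0.21 0.06 0.06] [-0.11 -0.48 -0.27]
0.3 [-0.66 -0.15  0.05] [-0.11 -0.48 -0.27]
0.4 [-1.51 -0.46  0.04] [-0.11 -0.48 -0.27]
0.5 [-2.32 -0.85  0.04] [-0.11 -0.48 -0.27]
0.6 [-3.09 -1.31  0.03] [-0.11 -0.48 -0.27]
0.7 [-3.81 -1.85  0.03] [-0.11 -0.48 -0.27]
```

>>> {"api": "jog_arm", "payload": {"plan": [[-0.7,-0.15,0.1,0,-0.4,-0.3,-0.6],[-1.0,-0.25,0.1,0,-0.4,-0.3,-0.6],[-1.3,-0.35,0.1,0,-0.4,-0.3,-0.6],[-1.6,-0.5,0.1,0,-0.4,-0.3,-0.6]]}}

```text
clock: 14.4
tool_pos: [524.0, 109.2, 130.0]
tcp_rot: [[0.24, -0.971, 0.001], [-0.971, -0.24, -0.009], [0.009, 0.002, -1.0]]
wrist_force: [-5.1, -11.8, -0.5]
gripper_width: 22.1
```

```bash
python3 - <<'E'
from fr import *
rep();plan(np.arange(0.3,.76,.1),129.5)
E
```

```text
t 14.4 th 0.348 r 89.9 z 130.0 w 22.1 Ftan(resist) 12.3 Frad 3.9 fz -0.5
0.3 [0.41 0.15 0.06] [ 0.09 -0.51 -0.19]
0.4 [-0.44 -0.16  0.05] [ 0.09 -0.51 -0.19]
0.5 [-1.25 -0.55  0.04] [ 0.09 -0.51 -0.19]
0.6 [-2.02 -1.01  0.03] [ 0.09 -0.51 -0.19]
0.7 [-2.74 -1.56  0.03] [ 0.09 -0.51 -0.19]
```

>>> {"api": "jog_arm", "payload": {"plan": [[-0.7,-0.25,0.1,0,-0.4,-0.2,-0.6],[-0.95,-0.35,0.1,0,-0.4,-0.2,-0.6],[-1.2,-0.45,0.1,0,-0.4,-0.2,-0.6],[-1.4,-0.55,0.1,0,-0.4,-0.2,-0.6]]}}

```text
clock: 14.8
tool_pos: [525.3, 118.5, 130.0]
tcp_rot: [[0.24, -0.971, -0.003], [-0.971, -0.24, -0.01], [0.009, 0.005, -1.0]]
wrist_force: [-5.1, -12.4, -0.8]
gripper_width: 22.1
```

```bash
python3 - <<'E'
from fr import *
rep();plan(np.arange(0.4,.76,.1),129.5)
E
```

```text
t 14.8 th 0.453 r 90.0 z 130.0 w 22.1 Ftan(resist) 13.2 Frad 2.5 fz -0.8
0.4 [0.43 0.2  0.06] [ 0.29 -0.53 -0.21]
0.5 [-0.38 -0.19  0.05] [ 0.29 -0.53 -0.21]
0.6 [-1.15 -0.66  0.04] [ 0.29 -0.53 -0.21]
0.7 [-1.86 -1.2   0.03] [ 0.29 -0.53 -0.21]
```

>>> {"api": "jog_arm", "payload": {"plan": [[0,0,0,0.3,-0.5,-0.2,-0.6],[0.1,0.05,0,0.3,-0.5,-0.2,-0.6],[0.1,0.05,-0.4,0.3,-0.5,-0.2,-0.6],[0.1,0.05,-0.9,0.3,-0.5,-0.2,-0.6],[0.1,0.05,-1.3,0.3,-0.5,-0.2,-0.6],[0.1,0.05,-1.4,0.3,-0.5,-0.2,-0.6],[0.1,0.05,-1.4,0.3,-0.5,-0.2,-0.6]]}}

```text
clock: 15.5
tool_pos: [525.4, 118.9, 142.4]
tcp_rot: [[0.245, -0.97, 0.001], [-0.97, -0.245, 0.001], [-0.001, -0.001, -1.0]]
wrist_force: [5.7, -1.2, -22.4]
gripper_width: 21.5
```

```bash
python3 - <<'E'
from fr import *
rep();plan([.4,.3,.2,.05,-.1,-.25,-.4,-.5,-.6,-.65,-.68],143)
E
```

```text
t 15.5 th 0.457 r 90.0 z 142.4 w 21.5 Ftan(resist) 0.0 Frad -5.9 fz -22.4
0.4 [ 0.47  0.21 -0.06] [-0.05  0.05  0.08]
0.3 [ 1.31  0.52 -0.07] [-0.05  0.05  0.08]
0.2 [ 2.19  0.74 -0.07] [-0.05  0.05  0.08]
0.05 [ 3.52  0.91 -0.07] [-0.05  0.05  0.08]
-0.1 [ 4.87  0.88 -0.07] [-0.05  0.05  0.08]
-0.25 [ 6.2   0.65 -0.07] [-0.05  0.05  0.08]
-0.4 [ 7.48  0.22 -0.07] [-0.05  0.05  0.08]
-0.5 [ 8.29 -0.17 -0.07] [-0.05  0.05  0.08]
-0.6 [ 9.06 -0.64 -0.07] [-0.05  0.05  0.08]
-0.65 [ 9.42 -0.9  -0.07] [-0.05  0.05  0.08]
-0.68 [ 9.63 -1.07 -0.07] [-0.05  0.05  0.08]
```

>>> {"api": "jog_arm", "payload": {"plan": [[0.5,0.2,-0.1,0,0,0,-0.6],[1.3,0.5,-0.1,0,0,0,-0.6],[2.2,0.75,-0.1,0,0,0,-0.6],[3.5,0.9,-0.1,0,0,0,-0.6],[4.9,0.9,-0.1,0,0,0,-0.6],[6.2,0.65,-0.1,0,0,0,-0.6],[7.5,0.2,-0.1,0,0,0,-0.6],[8.3,-0.2,-0.1,0,0,0,-0.6],[9.1,-0.65,-0.1,0,0,0,-0.6],[9.6,-1.05,-0.1,0,0,0,-0.6],[9.65,-1.1,-0.1,0,0,0,-0.6],[9.65,-1.1,-0.1,0,0,0,-0.6]]}}

```text
clock: 16.7
tool_pos: [559.2, 28.0, 142.4]
tcp_rot: [[0.245, -0.97, -0.002], [-0.97, -0.245, 0.001], [-0.002, 0.001, -1.0]]
wrist_force: [3.1, 2.4, -25.2]
gripper_width: 21.5
```

```bash
python3 - <<'E'
from fr import *
rep();plan([-.66,-.68,-.7],130)
E
```

```text
t 16.7 th -0.679 r 90.2 z 142.4 w 21.5 Ftan(resist) 1.0 Frad -3.8 fz -25.2
-0.66 [-0.14  0.09  1.24] [0.07 0.09 0.08]
-0.68 [-0.   -0.02  1.24] [0.07 0.09 0.08]
-0.7 [ 0.14 -0.13  1.24] [0.07 0.09 0.08]
```

Angle is -0.68, inside the predicted tooth gap; lower straight down.

>>> {"api": "jog_arm", "payload": {"plan": [[0,0,0,0,0,0,-0.6],[0,0,0.4,0,0,0,-0.6],[0,0,0.8,0,0,0,-0.6],[0,0,1.2,0,0,0,-0.6],[0,0,1.25,0,0,0,-0.6],[0,0,1.25,0,0,0,-0.6]]}}

```text
clock: 17.3
tool_pos: [560.1, 27.4, 130.9]
tcp_rot: [[0.245, -0.97, 0.001], [-0.97, -0.245, 0.0], [-0.0, -0.001, -1.0]]
wrist_force: [0.8, -0.5, -8.6]
gripper_width: 21.7
```

```bash
python3 - <<'E'
from fr import *
rep()
E
```

```text
t 17.3 th -0.692 r 90.0 z 130.9 w 21.7 Ftan(resist) 0.9 Frad -0.0 fz -8.6
```

>>> {"api": "jog_arm", "payload": {"plan": [[0,0,0.1,0,0,0,-0.6],[0,0,0.2,0,0,0,-0.6],[0,0,0.2,0,0,0,-0.6]]}}

```text
clock: 17.6
tool_pos: [560.8, 27.0, 130.1]
tcp_rot: [[0.244, -0.97, 0.003], [-0.97, -0.244, -0.0], [0.001, -0.003, -1.0]]
wrist_force: [-0.9, -1.0, -3.2]
gripper_width: 21.5
```

```bash
python3 - <<'E'
from fr import *
rep()
E
```

```text
t 17.6 th -0.7 r 90.0 z 130.1 w 21.5 Ftan(resist) -0.1 Frad 1.4 fz -3.2
```

>>> {"api": "jog_arm", "payload": {"plan": [[0,0,0,0,0,0,-0.2],[0,0,0,0,0,0,0.3],[0,0,0,0,0,0,0.5],[0,0,0,0,0,0,0.5],[0,0,-3,0,0,0,0.5],[0,0,-7,0,0,0,0.5],[0,0,-11,0,0,0,0.5],[0,3,-14,0,0,0,0.5],[3,8,-14,0,0,0,0.5],[8,12,-14,0,0,0,0.5],[12,16,-14,0,0,0,0.5],[12,16,-14,0,0,0,0.5]]}}

```text
clock: 18.8
tool_pos: [432.3, -132.8, 270.5]
tcp_rot: [[0.239, -0.971, 0.003], [-0.971, -0.239, -0.003], [0.004, -0.003, -1.0]]
wrist_force: [2.0, -0.3, 0.6]
gripper_width: 63.7
```

```bash
python3 - <<'E'
from fr import *
for n in("side","top"):
    im,d=bot.capture(n); V=cloud(n,d); q=V.reshape(-1,3); l=(q[:,:2]-AX); lx=l@UX; ly=l@UY
    cv2.imwrite(f"pics/{n}9.png",cv2.resize(im[100:300,120:400,::-1],(800,571),interpolation=cv2.INTER_CUBIC))
    X,Y,Z=V[...,0],V[...,1],V[...,2]; kt=(X>520)&(X<600)&(Y>0)&(Y<60)&(Z>160)&(Z<195)&(abs(im[...,0].astype(int)-im[...,1])>60)
    c=V[kt].mean(0); print(n,"knob",c,kt.sum(),lev(c), np.percentile(V[kt][:,2],[50,95]))
    m=(lx<-22)&(lx>-45)&(ly<-50)&(ly>-150)&(q[:,2]>30)&(q[:,2]<85); print("collar",np.percentile(ly[m],[5,50,95]) if m.any() else 0)
s=bot.state();print(s["tool_pos"],s["wrist_force"],s["clock"],s["gripper_width"])
E
```

```text
side knob [556.48761353  30.05091864 169.55764469] 74 (np.float64(-0.6417105129637216), np.float64(90.1770132436625)) [170.82071925 173.9201626 ]
collar [-66.63055239 -60.51217203 -51.23042614]
top knob [558.09244674  27.74756843 171.43688524] 74 (np.float64(-0.6713720594310346), np.float64(90.99087490074577)) [171.70013174 175.39317463]
collar [-70.51024835 -63.02123209 -51.47155638]
[ 432.24518401 -133.95561288  270.38762955] [ 0.49316722 -0.21439679  0.06082027] 18.9 63.877512475981696
```

View pics/side9.png

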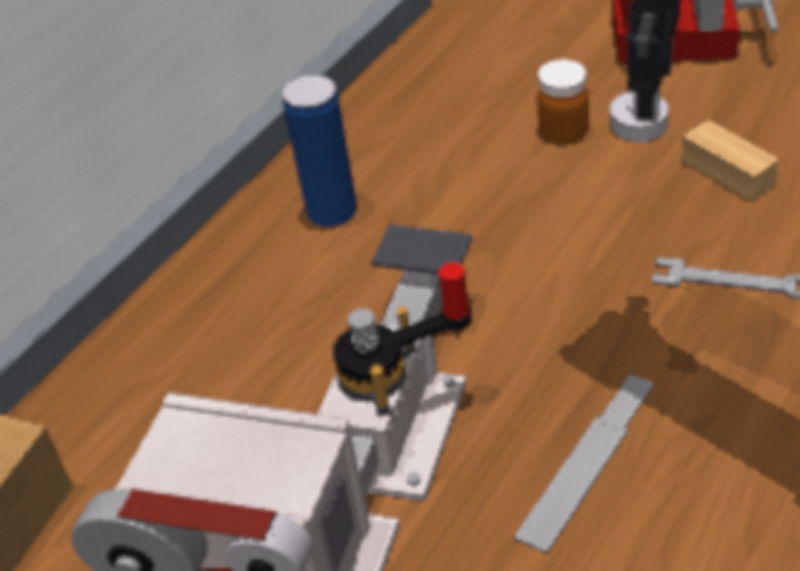

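View pics/top9.png

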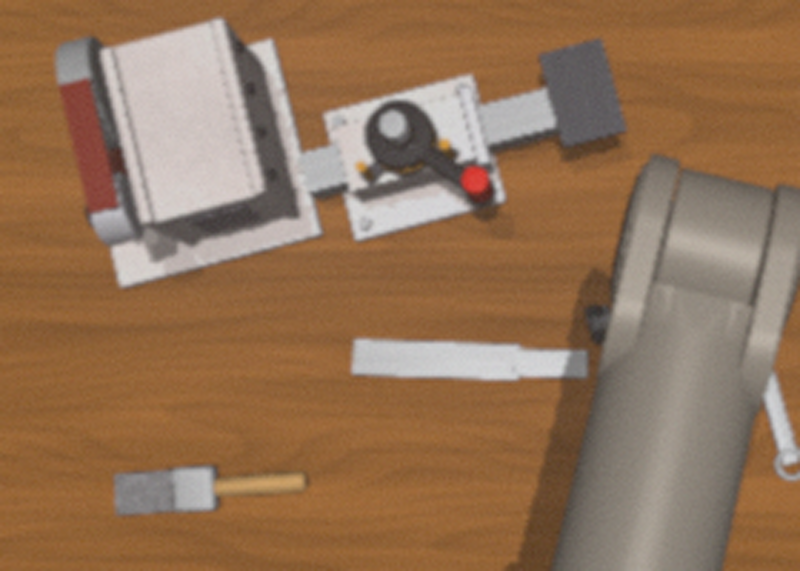

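The top view shows the lever pointing to its rear stop, knob at (475,181), with its top at about 172 mm, so it is seated. The collar is flush on the tube and the bystanders are where they were. I'm handing it in.

```bash
python3 -c "
from station import bot
bot.sign_off(); print(bot.state()['clock'])"
```

```text
the job is handed in; nothing more can be done
the job is handed in; nothing more can be done
```

The tooling arm is home and clamped, and the lever is parked near its rear stop. I handed the job in at about 19 s of the 72 s allowed.

- **Arm home:** I pushed the arm in against about 5 N of drag until it stopped hard, at roughly 11 N. Depth readings put the collar at y ≈ -60 to -63 mm in the receiver's frame, and no gap shows at the tube.
- **Clamping:** I turned the lever in two sweeps with one lift and swing back between them. The sideways force while moving rose steadily from about 10 N to 13.2 N, and I stopped there. I took no held-still reading and did not re-test the clamp after parking.
- **Parking:** I lifted the lever, swung it back and dropped it into its teeth at about -0.70 rad. That is the closest tooth gap to the stop at -0.75. The grip's top reads 171 to 172 mm, so it is seated.
- **Bystanders:** The final pictures show those in view in place, and the gripper was clear of everything when I signed off.

The cameras disagreed slightly on the lever angle, giving -0.64 from the side and -0.67 from the top; the robot's own position gave -0.70 before I let go. The wrist also showed unexplained vertical forces of up to about 11 N during the turning, but the grip's height never showed the lever lifting off its teeth.

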